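# Start a coach screw square in a sign frame

## Robot

A 7-joint arm with a two-finger parallel gripper is mounted at the origin on the work surface. World frame = base frame: x ahead of the robot, y to its left, z up, the work surface at z = 0. Lengths are in m, angles in rad, forces in N, time in s.
With the tool pointing down it reaches from about 0.4 to 0.85 m from the base axis. Payload 10.4 kg.
Tool frame: the origin (TCP) lies on the centre line of the jaws, within the pads' length; the fingertips stand 14 mm ahead of it and the grasp point (between the pads) lies 5 mm behind it (manip.tip_reach is the distance from the TCP to the fingertips, in m); z points along the fingers, y is the line along which they close (so a half turn about z gives the same grasp; the last joint's range is limited). The gripper opens to 85 mm and grips with 20 to 120 N. Pads are 22 mm wide; open, the fingers measure 114 mm over their backs; the gripper's body (76 mm by 85 mm) begins 54 mm behind the grasp point. The pads swing forward as they close: fully open they stand 13 mm farther back than shut.
Start: joints at [1.326, 0.332, -0.065, 1.46, 0.022, 1.35, -0.088], TCP at [0.138, -0.61, 0.245] pointing down, gripper open.
Joint ranges: [-2.6, 2.6], [-0.5, 2.12], [-1.47, 1.34], [0.16, 2.42], [-1.27, 4.41], [0.06, 2.06], [-2.6, 2.6]. Speed limits (rad/s): [2.22, 2.22, 2.79, 2.79, 3.14, 3.14, 3.14].

## Interface

Orientations are given as a unit quaternion [x, y, z, w].
In Python, from workcell import manip gives the robot as it stands.
- The arm moves only by the shell command python3 -m pendant 'ROWS' [FORCE]. ROWS is JSON, a list of rows, each a list of 7 numbers: the shift along the tool's x, y, z in units of 50 mm (1.0 is 50 mm), then the turn, a rotation vector about the tool's x, y, z in units of 8 degrees (1.0 is 8 degrees), then the opening, from -1 (shut) to 1 (fully open), so that 0 is half open. In form: [[dx, dy, dz, ax, ay, az, jaw], ...]. A call has exactly 10 rows; each row is the pose to reach, as a shift and turn from the pose commanded when the call began, along the tool's axes at that moment; what a row does not reach only later rows make up. A row lasts 1/8 s, in which the tool goes at most 62.5 mm and 10.7 degrees, less where a joint would pass 70% of its speed; a pose out of reach is approached as far as the arm can. A call with a gripper value outside its range is refused whole. The fingers move at their own pace and stop on an object; FORCE is the grip in N (left out, the last holds). Time passes only in rows, so rows that repeat a pose let the fingers close, or fill a call up. It gives the time, the measured TCP pose, the force, the opening and the grip force at its end, in the units of the state.
- manip.get_obs(): the state, without advancing time (a new reading comes with each control period).
- manip.camera(name): name is "scene" or "side" or "wrist"; returns (picture, depth): 420x560x3 uint8, red, green, blue; 420x560 float32, m along the optical axis (not along the pixel's ray), 0 where there is no reading.
- manip.get_calibration(name): a dict with "fx", "fy", "cx", "cy" (pixels), "xyz" and "orientation" of the camera in the world. Camera axes: x right, y up, looking along -z (the intrinsics and any distortion apply to the point x, -y, -z); pixel columns grow to the right and rows downward; lengths in m; the calibration is good to about 2 mm. A picture is of the moment at which its call begins: read the wrist's pose just before it. get_calibration takes no time and is no camera call; for the wrist camera it gives the pose at the moment of the call.
- manip.hand_in(): hands the job in; it is judged then, once.
Trained networks look in the newest picture that a camera, given by its name, has taken for a name from the list of things; names that differ only in an ending like _2 or _b are one class to them, and where a whole thing is asked for, a point or a joint stands for the part that bears it (a point fixed in the world has none). Each returns a list of dicts, best first, with "p" (0 to 1); they miss things now and then, are a little off and sometimes report something else, mostly with a low value. They report only what shows in the picture. A call takes as long as a camera call. They do not tell look-alikes from the thing itself.
- manip.find_in(thing, camera): "box" ([left, top, right, bottom] in pixels, round what is visible of it).
- manip.trace(thing, camera): "pixels" (420x560 bool, what is visible of it) and "box" ([left, top, right, bottom] in pixels, round what is visible of it).
- manip.tip_of(thing, camera): "pixel" ([column, row] in pixels: a listed point, or the origin of a listed thing).
The state is a dict: "clock": time; "joint_pos": joint angles; "joint_velocities": joint speeds; "tau": joint torques, N m; "position": TCP position; "ee_rot": TCP orientation; "ft_force": force on the tool from outside, world axes, zero at the start; "torque": the same for the moment, N m; "grip_width": opening from 0.0 (shut) to 1.0 (fully open); "grasp_force": force on a finger pad.
Only numpy, scipy, OpenCV 4.12 (cv2) and the standard library are available. Lean on these libraries where they do the work, as an engineer would, in place of code of your own. Each camera call takes 0.05 s, during which the arm holds its last target. There are 200 camera calls.

## Task

The loose coach screw leans in its hole at the corner of the wooden sign frame. Take the socket driver that stands on the table, seat it fully over the screw's square head and bring screw and driver upright, square to the wood, before the first turn; then with the driver turn the screw clockwise at least three quarters of a turn, keeping it upright. Finally stand the driver upright on the bare table again and let go, with the screw left standing square and the tape roll, squeegee and jar left alone.

Things in the scene. Friction and masses are not known exactly. Their poses are not given: they have to be found in the camera images.
- frame: Fixed corner of a pine sign frame lying flat, 40 mm high: an L of two 70 mm wide battens. Origin on the table under the loose screw's hole. One batten reaches 220 mm from the hole along the frame's +y, the other 240 mm along +x; both start 35 mm behind it. Two finished screws, 190 mm along +x and 180 mm along +y, stand fully driven (tops 18 mm above the wood): leave these.
- hole (a point): Mouth of the loose screw's hole, on the frame's top face (40 mm above the table); axes as the frame's, z up. The screw leans about this point, 3 to 11 degrees at the start, and is upright when its head is straight above it. It tips under about 4 N sideways at the head and stays where it is left.
- screw_top (a point): Top centre of the loose steel coach screw, 46 mm above the hole at the start; z is the screw's axis, up. The top 6 mm is a blunt cone (18 to 11 mm wide), below it the square head, 18 x 18 mm, 10 mm tall, on a 10 mm shank. x and y do NOT follow the head's flats: their facing is unknown and must be seen, or felt for (press lightly, turn in small steps, till the socket drops on).
- turn (a joint): How far the loose screw has been turned in, rad, 0 at the start, growing clockwise seen from above; it sinks 5 mm a turn, takes about 0.12 N m, and stops at 12.
- driver: Hand driver standing upright on its socket, 125 mm tall, 0.22 kg. Origin at the centre of its underside, z up towards the handle's end. Black handle 28 x 28 mm square, 50 to 122 mm above the origin, its flats parallel to the driver's x and y, as are the socket's; below it a 20 mm round neck and a dark steel socket, 30.4 mm square and 26 mm tall.
- driver_mouth (a point): Centre of the driver's socket mouth (its origin, same axes). The square opening is 20.4 mm wide, 16 mm deep: it passes over the head within about 7 degrees of its flats, any of four ways. Unseated, its rim rests on the head's shoulder, 6 mm below the screw's top; fully seated, the screw's top is at the socket's floor, 16 mm above the mouth.
- tape_roll: Bystander: roll of paper masking tape lying flat, 100 mm across, 25 mm high. Origin under its centre.
- squeegee: Bystander: white plastic hand squeegee lying flat, about 76 x 100 mm, 18 mm high. Origin under its centre.
- jar: Bystander: glass jar with steel cap, 70 mm across, 80 mm tall. Origin under its centre.
Not all that is in view belongs to the job. Leave any purple look-alike of the driver alone.

How it is judged:
By the outcome, as a careful person would: the job done as asked, in the order asked, and still so for the second after the job is handed in, with the robot touching nothing.
It also fails if it takes over 72 s, if anything falls off the work surface, if the arm or the gripper's body presses on something with over 40 N, if the wrist force passes 120 N, or if a joint passes its speed limit or range.

## Working session

There is one attempt and no reset: what is moved stays moved. The work goes in short steps, Python scripts to look and compute and a shell command to move; the robot and the scene stay as the last step left them, time stands still between calls to the robot, and variables do not carry over. Pictures are saved under pics/ and viewed, at most 10 in all, crops included, and the job is handed in when it is done.

```bash
mkdir -p pics; cat > h.py <<'E'
import numpy as np, cv2
from scipy.spatial.transform import Rotation as R
from workcell import manip
def cal(n):
    c=manip.get_calibration(n); return c
def world(c,u,v,d):
    p=np.array([(u-c['cx'])/c['fx']*d, -(v-c['cy'])/c['fy']*d, -d])
    return R.from_quat(c['orientation']).apply(p)+np.array(c['xyz'])
def cloud(c,depth,mask=None):
    m=depth>0
    if mask is not None: m&=mask
    v,u=np.nonzero(m); d=depth[m]
    p=np.stack([(u-c['cx'])/c['fx']*d, -(v-c['cy'])/c['fy']*d, -d],1)
    return R.from_quat(c['orientation']).apply(p)+np.array(c['xyz']),u,v
def proj(c,P):
    q=R.from_quat(c['orientation']).inv().apply(np.atleast_2d(P)-np.array(c['xyz']))
    return np.stack([c['cx']+c['fx']*q[:,0]/-q[:,2], c['cy']-c['fy']*q[:,1]/-q[:,2]],1)
def save(n,img): cv2.imwrite('pics/'+n+'.png',cv2.cvtColor(img,cv2.COLOR_RGB2BGR))
E
python3 - <<'E'
from h import *
for n in ['scene','side']:
    c=cal(n); im,d=manip.camera(n); save(n+'0',im); np.savez(''+n+'0.npz',im=im,d=d)
    print(n,{k:np.round(v,3) if not isinstance(v,str) else v for k,v in c.items()})
    for t in ['driver','screw_top','hole','frame','tape_roll','squeegee','jar']:
        for r in manip.tip_of(t,n)[:3]:
            u,v=r['pixel']; dd=d[int(round(v)),int(round(u))] if 0<=v<420 and 0<=u<560 else 0
            print(t,np.round(r['pixel'],1),round(r['p'],2),np.round(world(c,u,v,dd),3))
print(manip.get_obs())
a=cv2.imread('pics/scene0.png')
E
```

```text
scene {'fx': np.float64(441.241), 'fy': np.float64(441.241), 'cx': np.float64(281.869), 'cy': np.float64(218.698), 'xyz': array([1.204, 0.216, 0.778]), 'orientation': array([0.185, 0.323, 0.804, 0.463])}
driver [283.5 199. ] 0.84 [ 0.5   -0.19   0.001]
driver [242.7 195.8] 0.77 [ 0.557 -0.275  0.018]
driver [266.4 218.3] 0.66 [ 0.588 -0.187  0.011]
screw_top [410.3 237.5] 0.53 [0.545 0.141 0.085]
hole [406.9 253.2] 0.85 [0.554 0.145 0.046]
frame [400.2 261.4] 0.56 [0.576 0.14  0.038]
tape_roll [207.  241.6] 0.55 [ 0.712 -0.273 -0.001]
squeegee [254.1 268.7] 0.96 [ 0.727 -0.133  0.005]
jar [181. 193.] 0.73 [ 0.638 -0.404  0.033]
jar [405.7 253.1] 0.21 [0.555 0.143 0.045]
side {'fx': np.float64(389.944), 'fy': np.float64(389.944), 'cx': np.float64(273.469), 'cy': np.float64(210.259), 'xyz': array([0.354, 0.519, 0.497]), 'orientation': array([-0.083,  0.491,  0.85 , -0.169])}
driver [324.  273.4] 0.86 [ 0.47  -0.072  0.013]
driver [331.9 246.1] 0.77 [ 0.463 -0.079  0.075]
driver [318. 214.] 0.75 [ 0.54  -0.271  0.021]
screw_top [241.1 308.3] 0.64 [0.543 0.143 0.086]
hole [239.3 328. ] 0
[... 229 characters left out ...]
, 'joint_pos': array([ 1.32640398,  0.33212837, -0.06470389,  1.46014214,  0.02159626,
        1.34989668, -0.08846986]), 'joint_velocities': array([-0.00180942,  0.00149413, -0.00054363,  0.0001665 ,  0.00077894,
        0.00060166, -0.00062365]), 'tau': array([-9.78546814e-04, -6.25191021e+01,  4.82994213e-02, -3.91821849e+01,
        1.62936654e-02,  1.66281930e-03, -1.89550587e-05]), 'position': array([ 0.13750714, -0.60968905,  0.24536215]), 'ee_rot': array([9.93855262e-01, 1.10687464e-01, 1.77891678e-05, 5.78754082e-05]), 'ft_force': array([-0.88963513,  1.11908226,  0.1464937 ]), 'torque': array([0.01667614, 0.02803089, 0.0075274 ]), 'grasp_force': 0.0, 'grip_width': 0.99960728456852}
```

View pics/scene0.png

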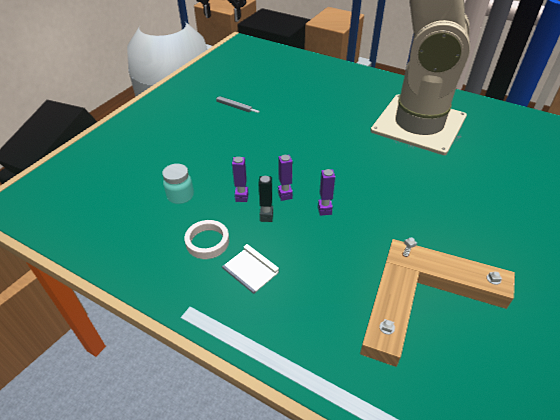

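View pics/side0.png

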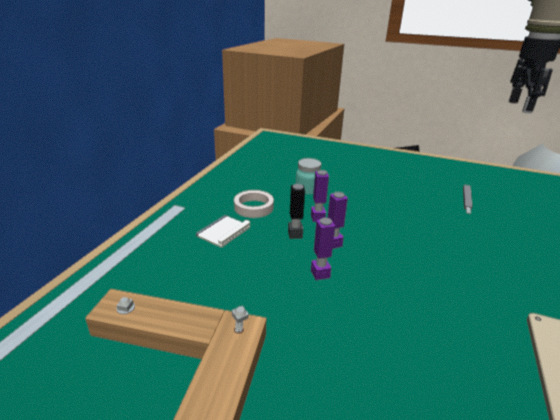

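The black driver sits at scene (266,200)/side (297,212), with purple look-alikes around it. The loose screw is at scene (410,245)/side (239,315). Next I measure both.

```bash
python3 - <<'E'
from h import *
def rect(P):
    (cx,cy),(w,h),a=cv2.minAreaRect((P[:,:2]*1000).astype(np.float32)); return np.round([cx,cy,w,h,a],1)
for n in ['scene','side']:
    z=np.load(n+'0.npz'); im,d=z['im'],z['d']; c=cal(n)
    P,u,v=cloud(c,d); col=im[v,u].astype(int)
    m=(abs(P[:,0]-.585)<.05)&(abs(P[:,1]+.195)<.05)&(P[:,2]>.008)&(P[:,2]<.14)&(col.max(1)<70)
    for lo,hi in [(.003,.03),(.05,.12),(.117,.14)]:
        k=m&(P[:,2]>lo)&(P[:,2]<hi); print(n,'drv',lo,k.sum(),rect(P[k]) if k.sum()>5 else '', np.round(P[k].mean(0),4), np.round(P[k].max(0),3))
    m=(abs(P[:,0]-.545)<.05)&(abs(P[:,1]-.143)<.05)
    for lo,hi in [(.05,.065),(.066,.08),(.08,.1)]:
        k=m&(P[:,2]>lo)&(P[:,2]<hi); print(n,'scr',lo,k.sum(),rect(P[k]),np.round(P[k].mean(0),4),np.round(P[k].max(0),4))
    k=(abs(P[:,2]-.04)<.005)&(P[:,0]>.45)&(P[:,0]<.9)&(P[:,1]>0.05)&(P[:,1]<.45)&(col[:,0]>col[:,2]+30)
    Q=P[k]; print(n,'frame',k.sum(),np.median(Q[:,2]))
    h=cv2.convexHull((Q[:,:2]*1000).astype(np.float32)); print(cv2.approxPolyDP(h,12,True)[:,0].round())
    for t in ['driver','screw_top']:
        for r in manip.find_in(t,n): print(t,np.round(r['box']),round(r['p'],2))if 0 else None
E
```

```text
scene drv 0.003 65 [ 578.3 -193.9   28.6   28.3   23.1] [ 0.5862 -0.1895  0.0163] [ 0.596 -0.176  0.025]
scene drv 0.05 289 [ 576.8 -194.9   29.4   26.9   27.4] [ 0.5847 -0.1894  0.0876] [ 0.594 -0.178  0.12 ]
scene drv 0.117 45 [ 577.  -195.3   25.8   25.4   30.1] [ 0.5817 -0.1915  0.12  ] [ 0.593 -0.18   0.124]
scene scr 0.05 30 [553.3 141.4  11.3   8.3  81.1] [0.5536 0.1422 0.0568] [0.5575 0.1477 0.0644]
scene scr 0.066 54 [553.3 144.6  14.3  24.6  14.3] [0.5538 0.1441 0.0754] [0.5604 0.1558 0.08  ]
scene scr 0.08 42 [549.7 143.3  14.9  14.3  63.3] [0.5501 0.1433 0.0831] [0.5564 0.1514 0.0857]
scene frame 6126 0.03893343779172953
[[794. 147.]
 [783. 212.]
 [551. 363.]
 [486. 353.]
 [523. 104.]]
side drv 0.003 102 [ 574.  -184.4   20.7   40.    74. ] [ 0.5685 -0.1834  0.0171] [ 0.591 -0.174  0.026]
side drv 0.05 399 [ 570.5 -192.2   27.9   27.2   28. ] [ 0.5681 -0.1842  0.0865] [ 0.589 -0.174  0.12 ]
side drv 0.117 44 [ 571.2 -186.9   19.2   32.2   89.2] [ 0.5701 -0.1861  0.1201] [ 0.587 -0.177  0.122]
side scr 0.05 35 [545.9 145.8  12.1   5.6  21.1] [0.5456 0.1464 0.0557] [0.5526 0.1488 0.0616]
side scr 0.066 122 [544.6 144.3  19.4  18.3  57.8] [0.5426 0.1487 0.0751] [0.5563 0.1566 0.08  ]
side scr 0.08 75 [545.5 144.4  15.7  16.2  56.5] [0.5441 0.1457 0.0831] [0.5549 0.152  0.0864]
side frame 9437 0.03864029383327294
[[789. 149.]
 [779. 213.]
 [557. 299.]
 [494. 270.]
 [521. 104.]]
```

```bash
cat >> h.py <<'E'
def down(yaw_y_deg, axis=None):
    """tool orientation with z along -axis (default straight down) and tool y at given world yaw"""
    a=np.array([0,0,1.]) if axis is None else np.array(axis)/np.linalg.norm(axis)
    t=np.radians(yaw_y_deg); y=np.array([np.cos(t),np.sin(t),0]); z=-a
    y=y-z*(y@z); y/=np.linalg.norm(y); return R.from_matrix(np.stack([np.cross(y,z),y,z],1))
def delta(p,Rt):
    o=manip.get_obs(); R0=R.from_quat(o['ee_rot'])
    print('d',np.round(R0.inv().apply(np.array(p)-o['position'])/.05,3),'r',np.round(np.degrees((R0.inv()*Rt).as_rotvec())/8,3))
def st():
    o=manip.get_obs(); Ro=R.from_quat(o['ee_rot']).as_matrix()
    print('t',round(o['clock'],2),'p',np.round(o['position'],4),'z',np.round(Ro[:,2],4),'yaw_y',round(np.degrees(np.arctan2(Ro[1,1],Ro[0,1])),2),'F',np.round(o['ft_force'],1),'T',np.round(o['torque'],2),'g',round(float(o['grip_width']),3),round(float(o['grasp_force']),1),'j',np.round(o['joint_pos'],2)); return o
E
python3 -c "
from h import *
delta([.5755,-.194,.24],down(28)); delta([.5755,-.194,.24],down(-62))"
```

```text
d [10.374 -6.183  0.107] r [ 1.0000e-03  1.0000e-03 -1.3162e+01]
d [10.374 -6.183  0.107] r [ 1.000e-03 -0.000e+00 -1.912e+00]
```

```bash
python3 -m pendant '[[1,-0.6,0,0,0,-1.3,1],[2.1,-1.2,0,0,0,-2.6,0.4],[3.2,-1.8,0,0,0,-3.9,0.3],[4.2,-2.5,0,0,0,-5.2,0.3],[5.3,-3.1,0,0,0,-6.5,0.3],[6.4,-3.7,0,0,0,-7.8,0.3],[7.4,-4.4,0,0,0,-9.1,0.3],[8.5,-5,0,0,0,-10.4,0.3],[9.6,-5.7,0,0,0,-11.7,0.3],[10.37,-6.18,0.1,0,0,-13.16,0.3]]' 80
python3 - <<'E'
from h import *
st(); c=cal('wrist'); im,d=manip.camera('wrist'); save('w1',im); st()
P,u,v=cloud(c,d); col=im[v,u].astype(int)
m=(abs(P[:,0]-.578)<.04)&(abs(P[:,1]+.194)<.04)
for lo,hi in [(.117,.13)]:
    k=m&(P[:,2]>lo)&(P[:,2]<hi); print(k.sum()); print(cv2.minAreaRect((P[k][:,:2]*1000).astype(np.float32)),P[k].mean(0))
E
```

```text
clock: 2.25
position: [0.5771, -0.1918, 0.2408]
ee_rot: [0.519, 0.855, 0.0, 0.001]
ft_force: [-0.3, -1.1, -0.1]
grip_width: 0.645
grasp_force: 0.0
t 2.25 p [ 0.5771 -0.1918  0.2408] z [ 1.4e-03  1.0e-04 -1.0e+00] yaw_y 27.48 F [-0.3 -1.1 -0.1] T [ 0.03 -0.02 -0.03] g 0.645 0.0 j [ 0.73  0.36 -0.62  1.49  0.21  1.36  0.58]
t 2.3 p [ 0.5799 -0.1857  0.2397] z [ 0.002   0.0038 -1.    ] yaw_y 28.4 F [-1.4  5.7 -1.5] T [ 0.34  0.14 -0.05] g 0.654 0.0 j [ 0.73  0.37 -0.63  1.49  0.21  1.36  0.58]
1375
((573.540283203125, -195.99411010742188), (27.60458755493164, 28.35725212097168), 27.148174285888672) [ 0.57291536 -0.19500113  0.12251608]
```

View pics/w1.png

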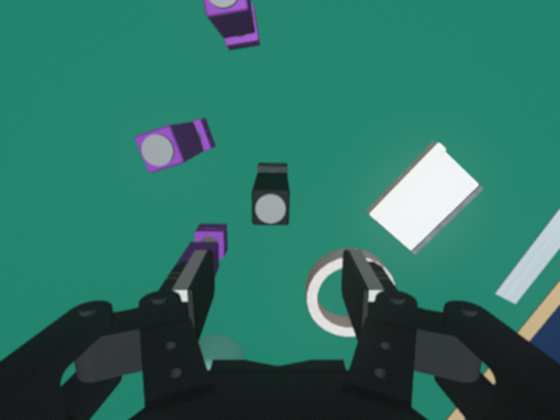

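The wrist picture shows the black driver at (270,208) between the fingers, and the nearest purple one at about (205,245). The arm was still settling, so I measure once more and then descend.

```bash
python3 - <<'E'
from h import *
manip.camera('wrist');manip.camera('wrist');manip.camera('wrist')
c=cal('wrist'); im,d=manip.camera('wrist'); st()
P,u,v=cloud(c,d)
k=(abs(P[:,0]-.575)<.03)&(abs(P[:,1]+.195)<.03)&(P[:,2]>.115)&(P[:,2]<.13)
r=cv2.minAreaRect((P[k][:,:2]*1000).astype(np.float32)); print(r)
delta([r[0][0]/1000,r[0][1]/1000,.093],down(r[2]))
E
```

```text
t 2.5 p [ 0.575  -0.1949  0.2402] z [-5.e-04 -4.e-04 -1.e+00] yaw_y 26.97 F [ 0.3 -0.4  0.1] T [-0.04  0.02  0.02] g 0.653 0.0 j [ 0.74  0.36 -0.62  1.49  0.21  1.36  0.57]
((573.0884399414062, -195.6762237548828), (27.985490798950195, 27.547687530517578), 26.93308448791504)
d [ 0.004 -0.041  2.943] r [-0.004  0.001  0.004]
```

```bash
python3 -m pendant '[[0,-0.04,0.8,0,0,0,0.3],[0,-0.04,1.7,0,0,0,0.3],[0,-0.04,2.5,0,0,0,0.3],[0,-0.04,2.9,0,0,0,0.3],[0,-0.04,2.94,0,0,0,0.3],[0,-0.04,2.94,0,0,0,-1],[0,-0.04,2.94,0,0,0,-1],[0,-0.04,2.94,0,0,0,-1],[0,-0.04,2.94,0,0,0,-1],[0,-0.04,2.94,0,0,0,-1]]' 80
python3 -c "
from h import *
st()"
```

```text
clock: 3.75
position: [0.5746, -0.1956, 0.0952]
ee_rot: [0.522, 0.853, 0.0, 0.001]
ft_force: [-1.6, -0.7, 6.7]
grip_width: 0.319
grasp_force: 78.7
t 3.75 p [ 0.5746 -0.1956  0.0952] z [ 0.0026 -0.0014 -1.    ] yaw_y 27.04 F [-1.6 -0.7  6.7] T [-0.01  0.3  -0.  ] g 0.319 78.7 j [ 0.71  0.48 -0.59  1.65  0.29  1.09  0.52]
```

```bash
python3 - <<'E'
from h import *
o=manip.get_obs(); R0=R.from_quat(o['ee_rot']); c=cal('wrist')
pc=R0.inv().apply(np.array(c['xyz'])-o['position']); Rc=R0.inv()*R.from_quat(c['orientation'])
print(pc,Rc.as_matrix().round(3)); s=np.array([.547,.143,.08])
for yaw in (28,):
  Rt=down(yaw)
  for dx in (0,-.04,-.08,.04,.08):
    p=np.array([.549,.144,.25])+Rt.apply([dx,0,0])
    cc=dict(c,xyz=p+Rt.apply(pc),orientation=(Rt*Rc).as_quat())
    print(yaw,dx,p.round(3),proj(cc,s).round(),'mouth',proj(cc,p+Rt.apply([0,0,.095])).round())
p=np.array([.549,.144,.25])+down(28).apply([-.04,0,0])
delta(p,down(28)); delta(np.array([.549,.144,.25])+down(28).apply([.04,0,0]),down(28))
E
```

```text
[ 0.06786466  0.0003629  -0.12784231] [[-0.002  0.964  0.265]
 [ 1.     0.001  0.001]
 [ 0.001  0.265 -0.964]]
28 0 [0.549 0.144 0.25 ] [[275. 189.]] mouth [[277. 214.]]
28 -0.04 [0.568 0.109 0.25 ] [[275. 143.]] mouth [[277. 214.]]
28 -0.08 [0.587 0.073 0.25 ] [[275.  93.]] mouth [[277. 214.]]
28 0.04 [0.53  0.179 0.25 ] [[275. 232.]] mouth [[277. 214.]]
28 0.08 [0.511 0.215 0.25 ] [[275. 273.]] mouth [[277. 214.]]
d [ 5.474  2.65  -3.105] r [ 0.012  0.018 -0.12 ]
d [ 7.074  2.623 -3.109] r [ 0.012  0.018 -0.12 ]
```

```bash
python3 -m pendant '[[0,0,-1,0,0,0,-1],[0,0,-2.1,0,0,0,-1],[0.5,0.3,-3.1,0,0,0,-1],[1.5,0.8,-3.1,0,0,0,-1],[2.5,1.3,-3.1,0,0,0,-1],[3.5,1.8,-3.1,0,0,0,-1],[4.4,2.3,-3.1,0,0,-0.1,-1],[5.07,2.65,-3.1,0,0,-0.12,-1],[5.07,2.65,-3.1,0,0,-0.12,-1],[5.07,2.65,-3.1,0,0,-0.12,-1]]'
python3 - <<'E'
from h import *
manip.camera('wrist'); st(); c=cal('wrist'); im,d=manip.camera('wrist'); np.savez('w2.npz',im=im,d=d)
big=cv2.resize(im[40:250,140:420],None,fx=2.8,fy=2.8,interpolation=cv2.INTER_CUBIC); save('w2',big)
P,u,v=cloud(c,d)
m=(abs(P[:,0]-.547)<.03)&(abs(P[:,1]-.143)<.03)
for lo,hi in [(.07,.08),(.082,.09),(.0845,.09)]:
    k=m&(P[:,2]>lo)&(P[:,2]<hi); print(k.sum(),cv2.minAreaRect((P[k][:,:2]*1000).astype(np.float32)),P[k].mean(0))
k=(abs(P[:,2]-.04)<.004)&(P[:,1]>.05); Q=P[k]; print(np.median(Q[:,2]))
for t in ('screw_top','hole','driver_mouth'): print(t,[(np.round(r['pixel'],1),round(r['p'],2)) for r in manip.tip_of(t,'wrist')])
E
```

```text
clock: 5.0
position: [0.5763, 0.0902, 0.2484]
ee_rot: [0.515, 0.857, -0.0, 0.0]
ft_force: [0.2, -0.3, -2.5]
grip_width: 0.321
grasp_force: 79.8
t 5.05 p [0.5764 0.0896 0.2483] z [ 0.e+00 -9.e-04 -1.e+00] yaw_y 27.92 F [-0.6  0.1 -1.9] T [-0.03  0.02  0.03] g 0.319 79.8 j [ 0.38  0.33 -0.76  1.54  0.23  1.37  0.09]
165 ((546.66552734375, 143.65618896484375), (18.005945205688477, 18.869733810424805), 56.55625915527344) [0.5457645  0.14402918 0.07835862]
241 ((546.5772705078125, 143.84091186523438), (13.443197250366211, 14.836779594421387), 88.5846176147461) [0.54626414 0.14391651 0.08433048]
104 ((546.6131591796875, 143.83409118652344), (11.028776168823242, 12.295984268188477), 60.49385070800781) [0.54635747 0.14392999 0.08529814]
0.03910614329198106
screw_top [(array([275.8, 114.3]), 0.88)]
hole [(array([276.9, 117.2]), 0.66)]
driver_mouth [(array([142.9, 267. ]), 0.87), (array([272.5, 216.4]), 0.6), (array([125.1, 408.6]), 0.46)]
```

View pics/w2.png

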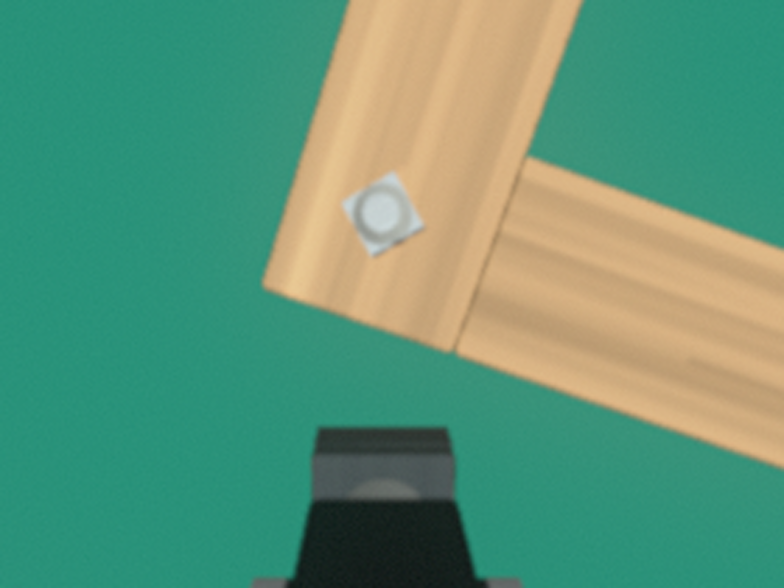

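The picture shows the screw head at crop (382,212), rotated about 30° to the driver. The frame corner is at (263,288) and the socket is at the bottom. Next I fit the frame edges to find the hole.

```bash
python3 - <<'E'
from h import *
z=np.load('w2.npz'); im=z['im'].astype(int); c=cal('wrist')
wood=(im[...,0]-im[...,2]>25)&(im[...,0]>im[...,1])
def top(u,v):
    r=R.from_quat(c['orientation']).apply([(u-c['cx'])/c['fx'],-(v-c['cy'])/c['fy'],-1]); C=np.array(c['xyz']); return (C+r*(.04-C[2])/r[2])[:2]*1000
# left edge: first wood col in rows 45..135 ; bottom edge: last wood row in cols 240..300
def fit(pts):
    pts=np.array(pts)
    for _ in range(3):
        vx,vy,x,y=cv2.fitLine(pts.astype(np.float32),cv2.DIST_HUBER,0,.01,.01).ravel()
        e=(pts-[x,y])@[-vy,vx]; pts=pts[abs(e)<1.0]
    return np.array([x,y]),np.array([vx,vy]),len(pts),e.std()
A=fit([top(np.argmax(wood[v])-.5,v) for v in range(45,138)])
B=fit([top(u,np.nonzero(wood[:,u])[0].max()+.5) for u in range(242,298)])
print('left',A,np.degrees(np.arctan2(*A[1][::-1])));print('bot',B,np.degrees(np.arctan2(*B[1][::-1])))
t=np.linalg.solve(np.stack([A[1],-B[1]],1),B[0]-A[0]); cor=A[0]+t[0]*A[1]; print('corner',cor)
ins=np.array([560.,160]) 
def inw(d,s):
    n=np.array([-d[1],d[0]]); return n*np.sign(n@(np.array(s)-cor))
h=cor+35*inw(A[1],ins)+35*inw(B[1],ins); print('hole',h)
s=np.array([546.5,143.8]); print('lean mm',s-h,np.degrees(np.arcsin(np.linalg.norm(s-h)/46)))
# head outline from picture
m=np.zeros_like(wood); 
sub=(~wood)[90:140,250:305]; n,l,stt,ce=cv2.connectedComponentsWithStats(sub.astype(np.uint8)); 
for i in range(1,n): print(stt[i],ce[i]+[250,90])
E
```

```text
left (array([514.1484 , 150.81493], dtype=float32), array([ 0.15139313, -0.98847365], dtype=float32), 93, np.float64(0.2505104903800028)) -81.29233
bot (array([557.9067 , 108.36904], dtype=float32), array([0.9883034 , 0.15250032], dtype=float32), 56, np.float64(0.28842630912891193)) 8.771851
corner [521.5095  102.75277]
hole [550.76858829 142.64214884]
lean mm [-4.26858829  1.15785116] 5.517431056182815
[ 13  12  28  29 476] [276.31932773 116.2710084 ]
```

```bash
cat >> h.py <<'E'
L=.0952; DX=.0005
def drv(mouth,axis,yaw):
    """TCP pose that puts the driver's mouth at a point with its axis along axis"""
    Rt=down(yaw,axis); a=-Rt.as_matrix()[:,2]; return np.array(mouth)+L*a-Rt.apply([DX,0,0]),Rt
HOLE=np.array([.5508,.1426,.040]); TOP=np.array([.5465,.1438,.0857])
E
python3 - <<'E'
from h import *
a=(TOP-HOLE)/np.linalg.norm(TOP-HOLE)
for h in (.04,.012,-.006,-.016): delta(*drv(TOP+h*a,a,58.5))
E
```

```text
d [ 1.407 -0.208  0.559] r [-0.367 -0.602 -3.829]
d [ 1.37  -0.169  1.117] r [-0.367 -0.602 -3.829]
d [ 1.346 -0.143  1.475] r [-0.367 -0.602 -3.829]
d [ 1.332 -0.129  1.674] r [-0.367 -0.602 -3.829]
```

```bash
python3 -m pendant '[[0.5,-0.1,0.2,-0.1,-0.2,-1.2,-1],[1.0,-0.2,0.4,-0.2,-0.4,-2.4,-1],[1.4,-0.2,0.55,-0.36,-0.6,-3.6,-1],[1.4,-0.2,0.56,-0.367,-0.602,-3.83,-1],[1.39,-0.19,0.8,-0.367,-0.602,-3.83,-1],[1.37,-0.17,1.0,-0.367,-0.602,-3.83,-1],[1.37,-0.17,1.1,-0.367,-0.602,-3.83,-1],[1.37,-0.17,1.117,-0.367,-0.602,-3.83,-1],[1.37,-0.17,1.117,-0.367,-0.602,-3.83,-1],[1.37,-0.17,1.117,-0.367,-0.602,-3.83,-1]]' 80
python3 - <<'E'
from h import *
st(); a=(TOP-HOLE)/np.linalg.norm(TOP-HOLE)
ims=[]
for n in ('scene','side'):
    im,d=manip.camera(n); c=cal(n); u,v=proj(c,TOP)[0]; u,v=int(u),int(v)
    x0,y0=max(0,u-35),max(0,v-60)
    ims.append(cv2.resize(im[y0:y0+90,x0:x0+70],(392,504),interpolation=cv2.INTER_CUBIC))
im,d=manip.camera('wrist')
save('s3',np.hstack(ims))
for h in (-.006,-.016,-.018): delta(*drv(TOP+h*a,a,58.5))
E
```

```text
clock: 6.5
position: [0.5368, 0.1475, 0.1928]
ee_rot: [0.27, 0.962, 0.0, 0.049]
ft_force: [-0.9, 0.6, -3.3]
grip_width: 0.321
grasp_force: 79.6
t 6.5 p [0.5368 0.1475 0.1928] z [ 0.0942 -0.0256 -0.9952] yaw_y 58.75 F [-0.9  0.6 -3.3] T [0.03 0.14 0.02] g 0.321 79.6 j [ 0.38  0.27 -0.88  1.75  0.3   1.16  0.44]
d [-0.015 -0.017  0.365] r [0.004 0.001 0.013]
d [-0.015 -0.017  0.565] r [0.004 0.001 0.013]
d [-0.015 -0.017  0.605] r [0.004 0.001 0.013]
```

View pics/s3.png

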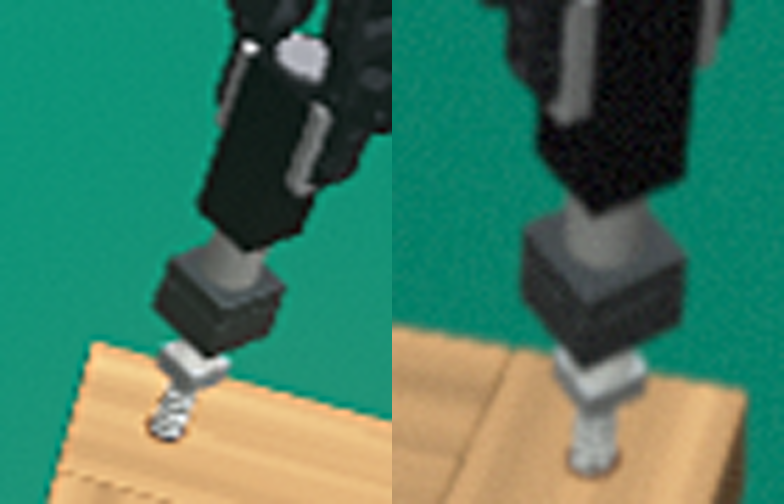

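The side cameras show the socket in line over the leaning head (scene crop (220,310) over (193,360)), with the flats nearly parallel. I lower it on.

```bash
python3 -m pendant '[[-0.01,-0.01,0.1,0,0,0,-1],[-0.01,-0.01,0.2,0,0,0,-1],[-0.01,-0.01,0.28,0,0,0,-1],[-0.01,-0.01,0.35,0,0,0,-1],[-0.01,-0.01,0.4,0,0,0,-1],[-0.01,-0.01,0.45,0,0,0,-1],[-0.01,-0.01,0.5,0,0,0,-1],[-0.01,-0.01,0.55,0,0,0,-1],[-0.01,-0.01,0.58,0,0,0,-1],[-0.01,-0.01,0.58,0,0,0,-1]]' 80
python3 - <<'E'
from h import *
o=st(); Rt=R.from_quat(o['ee_rot']); m=o['position']+Rt.apply([DX,0,L]); print('mouth',m,'expect',TOP-.016*(TOP-HOLE)/np.linalg.norm(TOP-HOLE))
E
```

```text
clock: 7.9
position: [0.5397, 0.1461, 0.1642]
ee_rot: [0.27, 0.962, 0.0, 0.049]
ft_force: [-2.1, -0.8, 2.5]
grip_width: 0.315
grasp_force: 80.4
t 7.9 p [0.5397 0.1461 0.1642] z [ 0.0944 -0.0257 -0.9952] yaw_y 58.75 F [-2.1 -0.8  2.5] T [-0.18  0.53 -0.05] g 0.315 80.4 j [ 0.37  0.3  -0.86  1.78  0.33  1.11  0.42]
mouth [0.54828171 0.14390941 0.0693916 ] expect [0.54799834 0.14338186 0.0697758 ]
```

The mouth is at z 0.0694 (fully seated is 0.0698, on the shoulder would be 0.080), so it is fully seated. Next I bring it upright about the hole, with a slight overshoot to take up the socket's play.

```bash
python3 - <<'E'
from h import *
u=np.array([.966,-.258,0])
for o in (.0012,.001,0): delta(*drv(HOLE+[0,0,.0297]+o*u,[0,0,1],58.5))
E
```

```text
d [-0.259  0.062  0.012] r [0.195 0.674 0.022]
d [-0.255  0.061  0.011] r [0.195 0.674 0.022]
d [-0.236  0.055  0.009] r [0.195 0.674 0.022]
```

```bash
python3 -m pendant '[[-0.04,0.01,0,0.03,0.11,0,-1],[-0.09,0.02,0,0.06,0.22,0,-1],[-0.13,0.03,0,0.1,0.34,0,-1],[-0.17,0.04,0,0.13,0.45,0,-1],[-0.22,0.05,0.01,0.16,0.56,0,-1],[-0.26,0.062,0.01,0.195,0.674,0.02,-1],[-0.26,0.062,0.01,0.195,0.674,0.02,-1],[-0.26,0.062,0.01,0.195,0.674,0.02,-1],[-0.236,0.055,0.01,0.195,0.674,0.02,-1],[-0.236,0.055,0.01,0.195,0.674,0.02,-1]]' 80
python3 - <<'E'
from h import *
o=st(); Rt=R.from_quat(o['ee_rot']); print('mouth',o['position']+Rt.apply([DX,0,L]))
ims=[]
for n in ('scene','side'):
    im,d=manip.camera(n); c=cal(n); u,v=proj(c,TOP)[0]; u,v=int(u),int(v)
    x0,y0=max(0,u-30),max(0,v-30)
    ims.append(cv2.resize(im[y0:y0+75,x0:x0+60],(400,500),interpolation=cv2.INTER_CUBIC))
    Hs=[HOLE,HOLE+[0,0,.03],HOLE+[0,0,.046]]; print(n,((proj(c,np.array(Hs))-[x0,y0])*6.67).round(), [(np.round(r['pixel'],1),round(r['p'],2)) for r in manip.tip_of('hole',n)[:1]],proj(c,HOLE))
save('s4',np.hstack(ims))
E
```

```text
clock: 9.15
position: [0.5514, 0.1429, 0.1647]
ee_rot: [0.271, 0.963, 0.001, -0.0]
ft_force: [-1.7, 1.3, 4.1]
grip_width: 0.316
grasp_force: 80.7
t 9.15 p [0.5514 0.1429 0.1647] z [-4.0e-04  1.5e-03 -1.0e+00] yaw_y 58.53 F [-1.7  1.3  4.1] T [ 0.72  0.64 -0.01] g 0.316 80.7 j [ 0.36  0.39 -0.85  1.68  0.31  1.21  0.46]
mouth [0.55088929 0.14326119 0.06947873]
scene [[164. 303.]
 [184. 242.]
 [194. 209.]] [(array([409.5, 252.1]), 0.76)] [[405.65649678 253.3858911 ]]
side [[194. 340.]
 [191. 245.]
 [189. 191.]] [(array([237.3, 328.1]), 0.84)] [[237.09494146 329.0282176 ]]
```

View pics/s4.png

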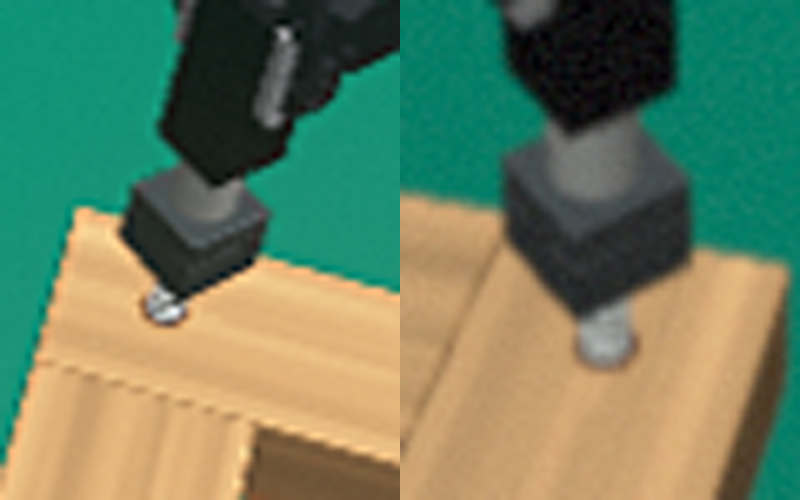

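The driver is seated and upright in both views. Pixel estimates of the lean there are too coarse, so I lift off briefly and check the screw in the wrist camera before turning.

```bash
python3 -m pendant '[[0,0,-0.1,0,0,0,-1],[0,0,-0.2,0,0,0,-1],[0,0,-0.3,0,0,0,-1],[0,0,-0.45,0,0,0,-1],[0,0,-1.0,0,0,0,-1],[-0.5,0,-1.7,0,0,0,-1],[-1.0,0,-1.7,0,0,0,-1],[-1.2,0,-1.7,0,0,0,-1],[-1.2,0,-1.7,0,0,0,-1],[-1.2,0,-1.7,0,0,0,-1]]' 80
cat > look.py <<'E'
from h import *
manip.camera('wrist'); manip.camera('wrist'); st(); c=cal('wrist'); im,d=manip.camera('wrist'); save('w'+str(int(manip.get_obs()['clock']*100)),im)
im=im.astype(int)
wood=(im[...,0]-im[...,2]>25)&(im[...,0]>im[...,1])
def pl(u,v,z):
    r=R.from_quat(c['orientation']).apply(np.stack([(u-c['cx'])/c['fx'],-(v-c['cy'])/c['fy'],-np.ones_like(u)],1)); C=np.array(c['xyz']); return (C+r*((z-C[2])/r[:,2])[:,None])[:,:2]
# wood outline edges near predicted frame edges, frame coordinates
e=np.array([.9884,.1520]); n=np.array([-e[1],e[0]])
ed=(cv2.morphologyEx(wood.astype(np.uint8),cv2.MORPH_GRADIENT,np.ones((3,3)))>0)
v,u=np.nonzero(ed); X=pl(u.astype(float),v.astype(float),.04); q=(X-HOLE[:2]); fx,fy=q@e,q@n
for nm,val,other,lo,hi in (('back x',fx,fy,-.033,.12),('back y',fy,fx,-.033,.12)):
    k=(abs(val+.035)<.006)&(other>lo)&(other<hi); 
    if k.sum()>20:
        pf=np.polyfit(other[k],val[k],1); print(nm,k.sum(),'median',np.round(np.median(val[k])*1000+35,2),'slope deg',np.degrees(pf[0]).round(2),'at0',(pf[1]*1000+35).round(2))
P,u,v=cloud(c,d); m=(np.hypot(P[:,0]-HOLE[0],P[:,1]-HOLE[1])<.025)
print('zmax',np.sort(P[m][:,2])[-10:].mean())
zm=np.sort(P[m][:,2])[-10:].mean()
for lo,hi in [(zm-.012,zm-.006),(zm-.003,zm+.003)]:
    k=m&(P[:,2]>lo)&(P[:,2]<hi); r=cv2.minAreaRect((P[k][:,:2]*1000).astype(np.float32)); print(k.sum(),np.round(r[0],2),np.round(r[1],1),round(r[2],1),'lean mm',np.round(np.array(r[0])-HOLE[:2]*1000,2))
E
python3 look.py
```

```text
clock: 10.6
position: [0.6013, 0.1117, 0.249]
ee_rot: [0.271, 0.963, -0.0, -0.001]
ft_force: [0.4, 0.5, -3.0]
grip_width: 0.319
grasp_force: 79.9
t 10.7 p [0.6015 0.1116 0.2493] z [-9.e-04  0.e+00 -1.e+00] yaw_y 58.59 F [-0.5 -0.6 -3.5] T [-0.05 -0.01 -0.01] g 0.316 79.9 j [ 0.37  0.42 -0.83  1.46  0.31  1.4   0.55]
back x 471 median -0.14 slope deg 0.01 at0 -0.14
back y 436 median -0.32 slope deg 0.14 at0 -0.32
zmax 0.08652574748326787
183 [549.53 143.7 ] [17.5 17.7] 58.5 lean mm [-1.27  1.1 ]
183 [549.63 144.11] [11.4 12.7] 58.1 lean mm [-1.17  1.51]
```

```bash
python3 - <<'E'
from h import *
T=np.array([.5496,.1439,.086]); u=np.array([.68,-.73,0])
for p in (T+[0,0,.01],T-[0,0,.0165],HOLE+[0,0,.0295]+.0025*u,HOLE+[0,0,.0295]): delta(*drv(p,[0,0,1],58.5))
E
```

```text
d [1.216 0.011 1.163] r [-0.003 -0.005  0.009]
d [1.216 0.012 1.693] r [-0.003 -0.005  0.009]
d [ 1.134 -0.011  1.693] r [-0.003 -0.005  0.009]
d [1.182 0.002 1.693] r [-0.003 -0.005  0.009]
```

```bash
python3 -m pendant '[[1.0,0.01,0.3,0,0,0,-1],[1.216,0.01,0.9,0,0,0,-1],[1.216,0.01,1.16,0,0,0,-1],[1.216,0.01,1.16,0,0,0,-1],[1.216,0.01,1.3,0,0,0,-1],[1.216,0.01,1.45,0,0,0,-1],[1.216,0.01,1.6,0,0,0,-1],[1.216,0.01,1.7,0,0,0,-1],[1.216,0.01,1.7,0,0,0,-1],[1.216,0.01,1.7,0,0,0,-1]]' 80
python3 - <<'E'
from h import *
o=st(); Rt=R.from_quat(o['ee_rot']); print('mouth',o['position']+Rt.apply([DX,0,L]))
u=np.array([.68,-.73,0])
for p in (HOLE+[0,0,.0295]+.0025*u,HOLE+[0,0,.0295]+.0012*u,HOLE+[0,0,.0295]): delta(*drv(p,[0,0,1],58.5))
E
```

```text
clock: 12.0
position: [0.5508, 0.1431, 0.1647]
ee_rot: [0.271, 0.962, 0.0, -0.0]
ft_force: [-2.5, -0.3, 4.9]
grip_width: 0.319
grasp_force: 80.8
t 12.0 p [0.5508 0.1431 0.1647] z [-0.e+00  1.e-04 -1.e+00] yaw_y 58.51 F [-2.5 -0.3  4.9] T [-0.19  0.48  0.01] g 0.319 80.8 j [ 0.36  0.39 -0.85  1.68  0.31  1.21  0.46]
mouth [0.5503497  0.14338861 0.06953953]
d [-0.064 -0.022  0.001] r [ 0.    -0.     0.002]
d [-0.039 -0.015  0.001] r [ 0.    -0.     0.002]
d [-0.016 -0.009  0.001] r [ 0.    -0.     0.002]
```

```bash
python3 -m pendant '[[-0.03,-0.01,0,0,0,0,-1],[-0.05,-0.015,0,0,0,0,-1],[-0.064,-0.022,0,0,0,0,-1],[-0.064,-0.022,0,0,0,0,-1],[-0.064,-0.022,0,0,0,0,-1],[-0.064,-0.022,0,0,0,0,-1],[-0.064,-0.022,0,0,0,0,-1],[-0.064,-0.022,0,0,0,0,-1],[-0.064,-0.022,0,0,0,0,-1],[-0.064,-0.022,0,0,0,0,-1]]' 80
python3 - <<'E'
from h import *
o=st(); Rt=R.from_quat(o['ee_rot']); print('mouth',o['position']+Rt.apply([DX,0,L]))
u=np.array([.68,-.73,0])
for p in (HOLE+[0,0,.0295]+.0012*u,HOLE+[0,0,.0295]): delta(*drv(p,[0,0,1],58.5))
E
```

```text
clock: 13.25
position: [0.5521, 0.1419, 0.1646]
ee_rot: [0.271, 0.963, 0.001, -0.001]
ft_force: [-5.3, 3.4, 6.8]
grip_width: 0.317
grasp_force: 81.2
t 13.25 p [0.5521 0.1419 0.1646] z [-0.0015  0.0018 -1.    ] yaw_y 58.59 F [-5.3  3.4  6.8] T [ 0.91  1.47 -0.03] g 0.317 81.2 j [ 0.36  0.4  -0.85  1.68  0.31  1.21  0.46]
mouth [0.55149021 0.14232315 0.06943519]
d [-0.004 -0.008 -0.001] r [ 0.005 -0.016  0.011]
d [ 0.019 -0.001 -0.001] r [ 0.005 -0.016  0.011]
```

```bash
python3 -m pendant '[[-0.006,-0.002,0,0,0,0,-1],[-0.014,-0.004,0,0,0,0,-1],[-0.014,-0.004,0,0,0,0,-1],[-0.014,-0.004,0,0,0,0,-1],[-0.014,-0.004,0,0,0,0,-1],[0.02,0.006,0,0,0,0,-1],[0.048,0.013,0,0,0,0,-1],[0.048,0.013,0,0,0,0,-1],[0.048,0.013,0,0,0,0,-1],[0.048,0.013,0,0,0,0,-1]]' 80
python3 - <<'E'
from h import *
o=st(); Rt=R.from_quat(o['ee_rot']); print('mouth',o['position']+Rt.apply([DX,0,L]))
for p in (HOLE+[0,0,.0295],): delta(*drv(p,[0,0,1],58.5))
E
```

```text
clock: 14.5
position: [0.5513, 0.1424, 0.1647]
ee_rot: [0.271, 0.962, 0.0, -0.0]
ft_force: [-2.3, 0.4, 6.0]
grip_width: 0.32
grasp_force: 81.0
t 14.5 p [0.5513 0.1424 0.1647] z [ 1.e-04  5.e-04 -1.e+00] yaw_y 58.52 F [-2.3  0.4  6. ] T [ 0.18  0.54 -0.03] g 0.32 81.0 j [ 0.36  0.39 -0.85  1.68  0.31  1.21  0.46]
mouth [0.55087911 0.14273085 0.06948131]
d [ 0.    -0.002 -0.   ] r [ 0.003 -0.001  0.002]
```

The socket is centred over the hole within 0.2 mm and upright. First stroke, clockwise.

```bash
python3 -m pendant '[[0,0,0.002,0,0,1,-1],[0,0,0.004,0,0,2,-1],[0,0,0.006,0,0,3,-1],[0,0,0.008,0,0,4,-1],[0,0,0.01,0,0,5,-1],[0,0,0.013,0,0,6,-1],[0,0,0.015,0,0,7,-1],[0,0,0.018,0,0,8,-1],[0,0,0.02,0,0,9,-1],[0,0,0.022,0,0,10,-1]]' 100
python3 - <<'E'
from h import *
o=st(); Rt=R.from_quat(o['ee_rot']); print('mouth',o['position']+Rt.apply([DX,0,L]))
delta(*drv(HOLE+[0,0,.0284],[0,0,1],-21.5))
E
```

```text
clock: 15.75
position: [0.5517, 0.1425, 0.1638]
ee_rot: [0.828, 0.561, 0.001, 0.0]
ft_force: [-0.3, 0.8, 5.5]
grip_width: 0.316
grasp_force: 97.9
t 15.75 p [0.5517 0.1425 0.1638] z [ 1.2e-03  7.0e-04 -1.0e+00] yaw_y -21.73 F [-0.3  0.8  5.5] T [ 0.13 -0.03  0.05] g 0.316 97.9 j [ 0.18  0.33 -0.62  1.69  0.21  1.18 -0.87]
mouth [0.55200773 0.14307551 0.0686015 ]
d [-0.016 -0.017  0.004] r [ 0.006 -0.008 -0.028]
```

```bash
python3 -m pendant '[[-0.008,-0.008,0.002,0,0,1,-1],[-0.016,-0.016,0.004,0,0,2,-1],[-0.016,-0.016,0.007,0,0,3,-1],[-0.016,-0.016,0.01,0,0,4,-1],[-0.016,-0.016,0.012,0,0,5,-1],[-0.016,-0.016,0.014,0,0,6,-1],[-0.016,-0.016,0.016,0,0,7,-1],[-0.016,-0.016,0.018,0,0,8,-1],[-0.016,-0.016,0.02,0,0,9,-1],[-0.016,-0.016,0.022,0,0,10,-1]]' 100
python3 - <<'E'
from h import *
o=st(); Rt=R.from_quat(o['ee_rot']); print('mouth',o['position']+Rt.apply([DX,0,L]))
delta(*drv(HOLE+[0,0,.0273],[0,0,1],-101.5))
E
```

```text
clock: 17.0
position: [0.551, 0.1414, 0.1627]
ee_rot: [0.995, -0.102, 0.001, -0.0]
ft_force: [0.9, -0.6, 4.7]
grip_width: 0.315
grasp_force: 97.9
t 17.0 p [0.551  0.1414 0.1627] z [ 1.7e-03 -1.0e-04 -1.0e+00] yaw_y -101.76 F [ 0.9 -0.6  4.7] T [-0.39 -0.27  0.13] g 0.315 97.9 j [ 0.02  0.3  -0.42  1.7   0.13  1.17 -2.21]
mouth [0.55163822 0.14132839 0.06753664]
d [-0.018 -0.022  0.005] r [-0.002 -0.012 -0.032]
```

```bash
python3 -m pendant '[[-0.01,-0.01,0,0,0,0,-1],[-0.01,-0.015,0,0,0,0,-1],[-0.01,-0.015,0,0,0,0,-1],[-0.01,-0.015,0,0,0,0,-1],[-0.01,-0.015,0,0,0,0,-1],[-0.01,-0.015,0,0,0,0,-1],[-0.01,-0.015,0,0,0,0,-1],[-0.01,-0.015,0,0,0,0,-1],[-0.01,-0.015,0,0,0,0,-1],[-0.01,-0.015,0,0,0,0,-1]]' 100
python3 - <<'E'
from h import *
o=st(); Rt=R.from_quat(o['ee_rot']); print('mouth',o['position']+Rt.apply([DX,0,L]))
delta(*drv(HOLE+[0,0,.0273],[0,0,1],-101.5))
E
```

```text
clock: 18.25
position: [0.5507, 0.1417, 0.1627]
ee_rot: [0.995, -0.099, 0.001, 0.0]
ft_force: [0.8, -1.7, 4.2]
grip_width: 0.319
grasp_force: 98.2
t 18.25 p [0.5507 0.1417 0.1627] z [ 1.7e-03 -7.0e-04 -1.0e+00] yaw_y -101.39 F [ 0.8 -1.7  4.2] T [-0.84 -0.52  0.07] g 0.319 98.2 j [ 0.02  0.3  -0.42  1.7   0.13  1.17 -2.2 ]
mouth [0.55139381 0.14158347 0.06751638]
d [-0.012 -0.017  0.004] r [ 0.002 -0.013  0.014]
```

```bash
python3 -m pendant '[[-0.01,-0.02,0,0,0,0,-1],[-0.02,-0.045,0,0,0,0,-1],[-0.02,-0.045,0,0,0,0,-1],[-0.02,-0.045,0,0,0,0,-1],[-0.02,-0.045,0,0,0,0,-1],[-0.02,-0.045,0,0,0,0,-1],[-0.01,-0.025,0,0,0,0,-1],[-0.01,-0.025,0,0,0,0,-1],[-0.01,-0.025,0,0,0,0,-1],[-0.01,-0.025,0,0,0,0,-1]]' 100
python3 - <<'E'
from h import *
o=st(); Rt=R.from_quat(o['ee_rot']); print('mouth',o['position']+Rt.apply([DX,0,L]))
delta(*drv(HOLE+[0,0,.0273],[0,0,1],-101.5))
E
```

```text
clock: 19.5
position: [0.5506, 0.1423, 0.1627]
ee_rot: [0.995, -0.099, 0.001, 0.001]
ft_force: [1.7, -4.1, 5.8]
grip_width: 0.321
grasp_force: 98.1
t 19.5 p [0.5506 0.1423 0.1627] z [ 0.0018 -0.0016 -1.    ] yaw_y -101.42 F [ 1.7 -4.1  5.8] T [-1.37 -0.54  0.08] g 0.321 98.1 j [ 0.02  0.3  -0.42  1.7   0.13  1.17 -2.2 ]
mouth [0.55127493 0.14209955 0.06750297]
d [-0.007 -0.006  0.004] r [ 0.009 -0.015  0.01 ]
```

```bash
python3 -m pendant '[[0.005,0.02,0,0,0,0,-0.2],[0.005,0.02,0,0,0,0,0.3],[0.005,0.02,0,0,0,0,0.3],[0.005,0.02,0,0,0,0,0.3],[0.005,0.02,0,0,0,-1.3,0.3],[0.005,0.02,0,0,0,-2.6,0.3],[0.005,0.02,0,0,0,-3.9,0.3],[0.005,0.02,0,0,0,-5.2,0.3],[0.005,0.02,0,0,0,-6.5,0.3],[0.005,0.02,0,0,0,-7.8,0.3]]' 100
python3 - <<'E'
from h import *
st()
ims=[]
for n in ('scene','side'):
    im,d=manip.camera(n); c=cal(n); u,v=proj(c,TOP)[0]; u,v=int(u),int(v)
    x0,y0=max(0,u-50),max(0,v-85)
    ims.append(cv2.resize(im[y0:y0+125,x0:x0+100],(400,500),interpolation=cv2.INTER_CUBIC))
save('s5',np.hstack(ims))
E
```

```text
clock: 20.75
position: [0.5494, 0.143, 0.162]
ee_rot: [0.902, 0.433, -0.0, -0.0]
ft_force: [0.1, -0.4, -0.7]
grip_width: 0.654
grasp_force: 0.0
t 20.75 p [0.5494 0.143  0.162 ] z [-7.e-04  1.e-04 -1.e+00] yaw_y -38.73 F [ 0.1 -0.4 -0.7] T [-0.03 -0.   -0.01] g 0.654 0.0 j [ 0.15  0.32 -0.57  1.7   0.19  1.18 -1.15]
```

View pics/s5.png

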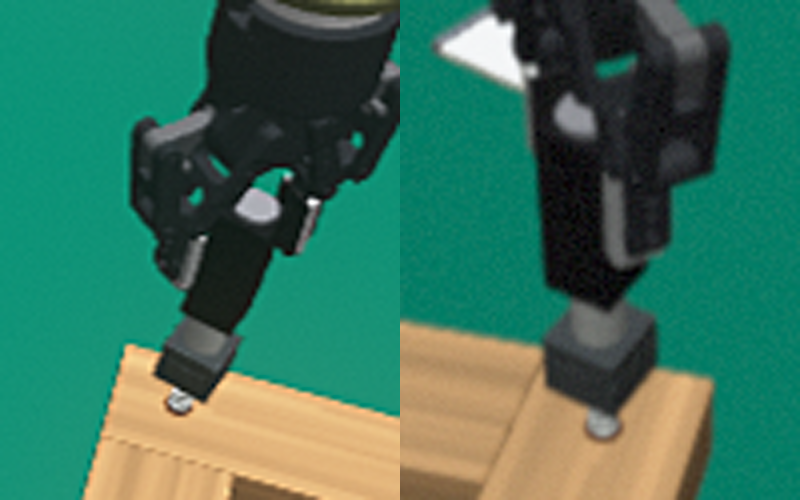

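The driver stands free on the screw, leaning slightly in its play (side crop: top (575,110) over base (600,370)). I measure its top.

```bash
cat > tilt.py <<'E'
from h import *
for n in ('scene','side'):
    c=cal(n); im,d=manip.camera(n); P,u,v=cloud(c,d); col=im[v,u].astype(int)
    k=(np.hypot(P[:,0]-HOLE[0],P[:,1]-HOLE[1])<.03)&(abs(P[:,2]-.1905)<.008)&(col.min(1)>110)
    print(n,k.sum(),'top disc',P[k].mean(0).round(4))
    k=(np.hypot(P[:,0]-HOLE[0],P[:,1]-HOLE[1])<.03)&(P[:,2]>.07)&(P[:,2]<.085)
    print('socket low',k.sum(),P[k].mean(0).round(4),cv2.minAreaRect((P[k][:,:2]*1000).astype(np.float32)))
    k=(np.hypot(P[:,0]-HOLE[0],P[:,1]-HOLE[1])<.008)&(P[:,2]>.042)&(P[:,2]<.062); print('shank',k.sum(),P[k].mean(0).round(4))
    k=(np.hypot(P[:,0]-HOLE[0],P[:,1]-HOLE[1])<.022)&(P[:,2]>.09)&(P[:,2]<.096)
    print('socket top',k.sum(),cv2.minAreaRect((P[k][:,:2]*1000).astype(np.float32)))
E
python3 tilt.py
```

```text
scene 66 top disc [0.5514 0.1489 0.1914]
socket low 81 [0.5646 0.1434 0.0776] ((561.1315307617188, 149.33460998535156), (23.40192413330078, 41.788761138916016), 35.71551513671875)
shank 19 [0.5555 0.1428 0.0488]
socket top 100 ((552.74169921875, 142.9779052734375), (30.59550666809082, 31.92108154296875), 84.0332260131836)
side 57 top disc [0.5539 0.1502 0.1912]
socket low 204 [0.5431 0.1527 0.0775] ((541.2517700195312, 151.63406372070312), (42.49815368652344, 23.21586799621582), 38.42356872558594)
shank 31 [0.5474 0.1456 0.0459]
socket top 205 ((547.7595825195312, 144.82623291015625), (31.068763732910156, 30.75052833557129), 85.36897277832031)
```

The driver leans about 3° towards +y within its play. Regripping with the closing axis near world y will square it up.

```bash
python3 -m pendant '[[0,0,0,0,0,-1.3,0.3],[0,0,0,0,0,-2.6,0.3],[0,0,0,0,0,-3.9,0.3],[0,0,0,0,0,-5.2,0.3],[0,0,0,0,0,-6.5,0.3],[0,0,0,0,0,-7.8,0.3],[0,0,0,0,0,-9.1,0.3],[0,0,0,0,0,-10.4,0.3],[0,0,0,0,0,-11.7,0.3],[0,0,0,0,0,-13,0.3]]' 100
python3 - <<'E'
from h import *
st(); delta([.5510,.1426,.1625],down(78.6))
E
```

```text
clock: 22.2
position: [0.5494, 0.1429, 0.1621]
ee_rot: [0.216, 0.976, -0.0, -0.0]
ft_force: [-0.1, -0.8, 0.4]
grip_width: 0.649
grasp_force: 0.0
t 22.2 p [0.5494 0.1429 0.1621] z [-6.e-04 -1.e-04 -1.e+00] yaw_y 65.02 F [-0.1 -0.8  0.4] T [ 0.05 -0.02  0.02] g 0.649 0.0 j [ 0.37  0.4  -0.86  1.69  0.32  1.21  0.57]
d [-0.031  0.008 -0.009] r [-0.002 -0.004 -1.697]
```

```bash
python3 -m pendant '[[-0.02,0.005,0,0,0,-1,0.3],[-0.03,0.008,0,0,0,-1.7,0.3],[-0.03,0.008,0,0,0,-1.7,0.3],[-0.03,0.008,0,0,0,-1.7,0.3],[-0.03,0.008,0,0,0,-1.7,-0.1],[-0.03,0.008,0,0,0,-1.7,-1],[-0.03,0.008,0,0,0,-1.7,-1],[-0.03,0.008,0,0,0,-1.7,-1],[-0.03,0.008,0,0,0,-1.7,-1],[-0.03,0.008,0,0,0,-1.7,-1]]' 80
python3 -c "
from h import *
st()"; python3 tilt.py
```

```text
clock: 23.45
position: [0.551, 0.1426, 0.1622]
ee_rot: [0.1, 0.995, 0.0, -0.0]
ft_force: [-1.6, -0.2, 4.2]
grip_width: 0.32
grasp_force: 77.7
t 23.45 p [0.551  0.1426 0.1622] z [-4.e-04  1.e-04 -1.e+00] yaw_y 78.51 F [-1.6 -0.2  4.2] T [-0.2   0.12 -0.  ] g 0.32 77.7 j [ 0.4   0.41 -0.9   1.68  0.34  1.22  0.79]
scene 72 top disc [0.5512 0.1414 0.1905]
socket low 92 [0.5633 0.1437 0.0773] ((559.7523193359375, 148.7644805908203), (22.749114990234375, 42.87012481689453), 34.53984832763672)
shank 17 [0.5552 0.1427 0.0476]
socket top 100 ((552.7221069335938, 142.67568969726562), (30.905818939208984, 31.333959579467773), 80.93558502197266)
side 77 top disc [0.5425 0.1418 0.1908]
socket low 207 [0.5437 0.1531 0.0775] ((541.95703125, 152.25701904296875), (43.00655746459961, 22.188121795654297), 36.382572174072266)
shank 30 [0.5477 0.146  0.0456]
socket top 205 ((548.2915649414062, 143.92381286621094), (32.47947692871094, 30.438129425048828), 81.60176086425781)
```

```bash
python3 -m pendant '[[0,0,0.01,0,0,1,-1],[0,0,0.012,0,0,2,-1],[0,0,0.014,0,0,3,-1],[0,0,0.016,0,0,4,-1],[0,0,0.018,0,0,5,-1],[0,0,0.02,0,0,6,-1],[0,0,0.022,0,0,7,-1],[0,0,0.024,0,0,8,-1],[0,0,0.026,0,0,9,-1],[0,0,0.028,0,0,10,-1]]' 100
python3 - <<'E'
from h import *
st(); delta([.5510,.1426,.161],down(-1.5))
E
```

```text
clock: 24.8
position: [0.5511, 0.1424, 0.1611]
ee_rot: [0.718, 0.696, -0.0, 0.0]
ft_force: [-1.1, -2.1, 6.0]
grip_width: 0.319
grasp_force: 98.7
t 24.8 p [0.5511 0.1424 0.1611] z [-1.e-04 -3.e-04 -1.e+00] yaw_y -1.74 F [-1.1 -2.1  6. ] T [-0.52  0.24  0.13] g 0.319 98.7 j [ 0.22  0.35 -0.66  1.69  0.23  1.18 -0.53]
d [ 0.003 -0.003  0.001] r [-0.001  0.002 -0.031]
```

```bash
python3 -m pendant '[[0,0,0.002,0,0,1,-1],[0,0,0.004,0,0,2,-1],[0,0,0.006,0,0,3,-1],[0,0,0.008,0,0,4,-1],[0,0,0.01,0,0,5,-1],[0,0,0.012,0,0,6,-1],[0,0,0.014,0,0,7,-1],[0,0,0.016,0,0,8,-1],[0,0,0.018,0,0,9,-1],[0,0,0.02,0,0,10,-1]]' 100
python3 - <<'E'
from h import *
st(); delta([.5510,.1426,.1599],down(-81.5))
E
```

```text
clock: 26.05
position: [0.5508, 0.1423, 0.1599]
ee_rot: [0.997, 0.072, -0.0, 0.0]
ft_force: [-1.5, -1.3, 6.3]
grip_width: 0.318
grasp_force: 98.7
t 26.05 p [0.5508 0.1423 0.1599] z [-8.e-04 -6.e-04 -1.e+00] yaw_y -81.74 F [-1.5 -1.3  6.3] T [-0.64  0.52  0.11] g 0.318 98.7 j [ 0.05  0.31 -0.46  1.7   0.15  1.17 -1.87]
d [ 0.004 -0.005  0.   ] r [ 0.003  0.007 -0.031]
```

```bash
python3 -m pendant '[[0,0,0,0,0,-0.4,-1],[0,0,-0.05,0,0,-0.5,-1],[0,0,-0.15,0,0,-0.5,-1],[0,0,-0.28,0,0,-0.5,-1],[0,0,-0.4,0,0,-0.5,-1],[0,0,-0.9,0,0,-0.5,-1],[-0.5,0,-1.7,0,0,-0.5,-1],[-1.0,0,-1.75,0,0,-0.5,-1],[-1.2,0,-1.75,0,0,-0.5,-1],[-1.2,0,-1.75,0,0,-0.5,-1]]' 80
python3 look.py; ls -t pics | head -1
```

```text
clock: 27.3
position: [0.4915, 0.1335, 0.2472]
ee_rot: [0.994, 0.109, -0.0, 0.0]
ft_force: [0.3, -0.8, -2.9]
grip_width: 0.318
grasp_force: 97.2
t 27.4 p [0.4921 0.1336 0.2469] z [-1.e-03  1.e-04 -1.e+00] yaw_y -77.5 F [ 1.1 -0.6 -2.5] T [ 0.02 -0.02  0.02] g 0.315 97.2 j [ 0.1   0.11 -0.49  1.74  0.05  1.31 -1.75]
back x 346 median -0.1 slope deg -0.02 at0 -0.08
back y 342 median -0.19 slope deg -0.05 at0 -0.16
zmax 0.08240181481904696
178 [550.54 143.28] [17.9 18. ] 21.5 lean mm [-0.26  0.68]
186 [550.72 143.24] [11.9 12.3] 12.4 lean mm [-0.08  0.64]
w2745.png
```

The screw stands upright (off by under 1 mm over 42 mm, about 1°). The flats at 21.5° and 4.1 mm of sink agree with about 307° of turn. Next I set the driver down on bare table.

```bash
python3 - <<'E'
from h import *
delta([.60,-.05,.20],down(-77.5)); delta([.60,-.05,.095],down(-77.5))
E
```

```text
d [1.312 4.054 0.932] r [-0.004  0.008  0.   ]
d [1.314 4.055 3.032] r [-0.004  0.008  0.   ]
```

```bash
python3 -m pendant '[[0.3,0.9,0,0,0,0,-1],[0.6,1.8,0,0,0,0,-1],[0.9,2.7,0.1,0,0,0,-1],[1.2,3.6,0.5,0,0,0,-1],[1.31,4.05,0.93,0,0,0,-1],[1.31,4.05,1.5,0,0,0,-1],[1.31,4.05,2.1,0,0,0,-1],[1.31,4.05,2.5,0,0,0,-1],[1.31,4.05,2.7,0,0,0,-1],[1.31,4.05,2.7,0,0,0,-1]]' 80
python3 - <<'E'
from h import *
st()
c=cal('side'); im,d=manip.camera('side'); P,u,v=cloud(c,d)
k=(abs(P[:,0]-.6)<.03)&(abs(P[:,1]+.05)<.03)&(P[:,2]<.05)&(P[:,2]>.006); print('lowest driver',np.sort(P[k][:,2])[:10].round(4))
u,v=proj(c,[.6,-.05,.05])[0].astype(int); save('s6',cv2.resize(im[v-60:v+50,u-45:u+45],(450,550),interpolation=cv2.INTER_CUBIC))
E
```

```text
clock: 28.7
position: [0.5995, -0.0497, 0.1119]
ee_rot: [0.994, 0.109, -0.001, -0.0]
ft_force: [-0.2, -0.4, -1.9]
grip_width: 0.317
grasp_force: 97.0
t 28.7 p [ 0.5995 -0.0497  0.1119] z [-1.1e-03  2.0e-04 -1.0e+00] yaw_y -77.48 F [-0.2 -0.4 -1.9] T [-0.01  0.01  0.04] g 0.317 97.0 j [ 0.27  0.41 -0.33  1.66  0.15  1.09 -1.45]
lowest driver [0.0157 0.0162 0.0162 0.0163 0.0166 0.0167 0.0167 0.0168 0.017  0.0173]
```

View pics/s6.png

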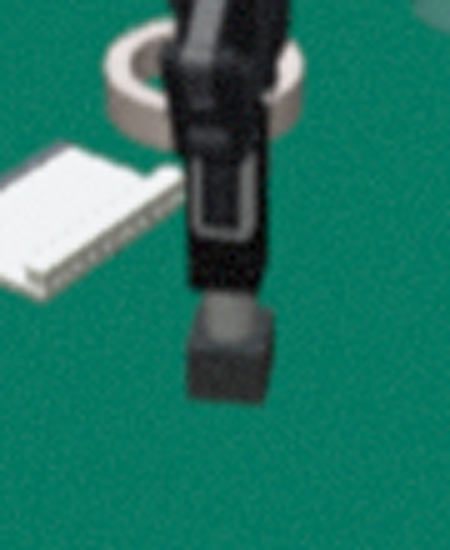

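The driver hangs nearly vertical just above bare table (socket at crop (230,355)). I lower it, let go and rise.

```bash
python3 -m pendant '[[0,0,0.15,0,0,0,-1],[0,0,0.27,0,0,0,-1],[0,0,0.33,0,0,0,-1],[0,0,0.36,0,0,0,-1],[0,0,0.38,0,0,0,-1],[0,0,0.38,0,0,0,-1],[0,0,0.38,0,0,0,-1],[0,0,0.38,0,0,0,-1],[0,0,0.38,0,0,0,-1],[0,0,0.38,0,0,0,-1]]' 40
python3 -c "
from h import *
st()"
```

```text
clock: 30.0
position: [0.5997, -0.0498, 0.0949]
ee_rot: [0.994, 0.109, 0.0, 0.0]
ft_force: [-5.6, -0.3, 11.9]
grip_width: 0.319
grasp_force: 98.9
t 30.0 p [ 0.5997 -0.0498  0.0949] z [ 3.e-04 -3.e-04 -1.e+00] yaw_y -77.49 F [-5.6 -0.3 11.9] T [0.02 1.55 0.02] g 0.319 98.9 j [ 0.27  0.43 -0.33  1.68  0.15  1.06 -1.46]
```

```bash
python3 -m pendant '[[0,0,-0.02,0,0,0,-1],[0,0,-0.02,0,0,0,-1],[0,0,-0.02,0,0,0,-1],[0,0,-0.02,0,0,0,-0.2],[0,0,-0.02,0,0,0,0.1],[0,0,-0.02,0,0,0,0.3],[0,0,-0.02,0,0,0,0.3],[0,0,-0.5,0,0,0,0.3],[0,0,-1.5,0,0,0,0.3],[0,0,-2.6,0,0,0,0.3]]' 20
python3 -m pendant '[[0,0,-0.5,0,0,0,0.3],[-0.6,0,-0.6,0,0,0,0.3],[-1.2,0,-0.6,0,0,0,0.3],[-1.2,0,-0.6,0,0,0,0.3],[-1.2,0,-0.6,0,0,0,0.3],[-1.2,0,-0.6,0,0,0,0.3],[-1.2,0,-0.6,0,0,0,0.3],[-1.2,0,-0.6,0,0,0,0.3],[-1.2,0,-0.6,0,0,0,0.3],[-1.2,0,-0.6,0,0,0,0.3]]'
python3 - <<'E'
from h import *
st()
c=cal('side'); im,d=manip.camera('side'); P,u,v=cloud(c,d)
k=(abs(P[:,0]-.6)<.04)&(abs(P[:,1]+.05)<.04)&(P[:,2]<.15)
for lo,hi in ((.005,.028),(.055,.118),(.119,.135)):
    q=P[k&(P[:,2]>lo)&(P[:,2]<hi)]; print(len(q),q.mean(0).round(4),cv2.minAreaRect((q[:,:2]*1000).astype(np.float32)))
save('s7',im)
for t in ('tape_roll','squeegee','jar','screw_top'): print(t,[np.round(r['pixel'],1) for r in manip.tip_of(t,'side')[:1]])
E
```

```text
clock: 31.25
position: [0.599, -0.0498, 0.2241]
ee_rot: [0.994, 0.109, -0.001, -0.0]
ft_force: [0.3, -0.8, 0.7]
grip_width: 0.647
grasp_force: 0.0
clock: 32.5
position: [0.541, -0.0628, 0.2532]
ee_rot: [0.994, 0.109, -0.0, -0.0]
ft_force: [-0.4, -0.2, 0.3]
grip_width: 0.646
grasp_force: 0.0
t 32.5 p [ 0.541  -0.0628  0.2532] z [-7.e-04  1.e-04 -1.e+00] yaw_y -77.49 F [-0.4 -0.2  0.3] T [0.05 0.03 0.05] g 0.646 0.0 j [ 0.34  0.17 -0.34  1.65  0.06  1.33 -1.37]
225 [ 0.594  -0.0392  0.0186] ((597.5989990234375, -47.287593841552734), (30.34621810913086, 31.74559211730957), 14.66324234008789)
452 [ 0.5935 -0.037   0.0878] ((597.0650024414062, -46.47126770019531), (28.438804626464844, 28.89409828186035), 18.449434280395508)
119 [ 0.5968 -0.0451  0.1223] ((597.1749877929688, -46.13227081298828), (27.114978790283203, 24.90828514099121), 14.979087829589844)
tape_roll []
squeegee [array([226.1, 230.8])]
jar [array([307.3, 188.3])]
screw_top [array([304.7, 193. ])]
```

View pics/s7.png

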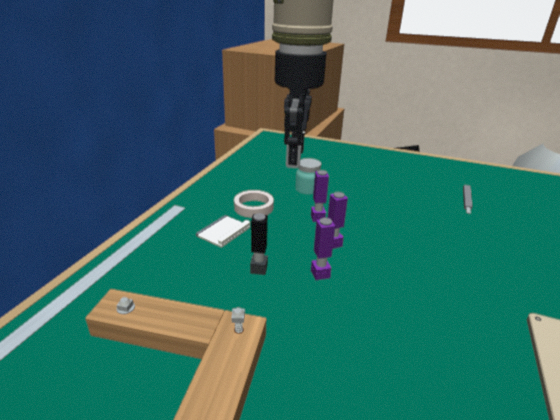

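The driver stands upright and free at (259,243), the screw is upright at (238,320), and the bystanders are untouched. Handing in.

```bash
python3 -c "
from workcell import manip
print(manip.hand_in())"
```

```text
the job is handed in; nothing more can be done
None
```

I handed the job in at about 32 s: the screw was seated, brought upright before the first turn and turned about 305° clockwise, and now stands within about 1° of square. The driver stands free on bare table, with the bystanders untouched. While I regripped mid-turn, the released driver leaned about 3° in the socket's play on the screw.

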